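# Open the stuck glue jar

## Task

The black cap of the square white glue jar in the bench holder is stuck with dried glue: break it loose with a short hard anticlockwise twist, then spin it on easily until it comes up against its stop, where it lifts off. Set the cap down, not dropped, flat and right way up in the middle of the white dish. Keep the jar home in its holder throughout: do not pull it up, lean on it, drag it sideways or force the cap at the stop, do not crush the cap, and leave the other things on the table alone.

Things in the scene. Friction and masses are not known exactly. Their poses are not given: they have to be found in the camera images.
- jar: Square white plastic glue jar, loose, about 420 g: body 66 x 66 mm and 85 mm high with a flat square shoulder, above it a round neck 41 mm across whose rim is 107 mm above the underside. Origin: centre of its underside; z up along the neck axis. It stands in the holder with 1.5 mm play each side: the square cup keeps it from turning, only its weight keeps it down.
- cap: Round black ribbed plastic cap, 30 g, 58 mm across, 24 mm high, open below, on the jar's neck. Origin: centre of its lower edge, 2 mm above the jar's shoulder (87 mm above its underside); z up; its x axis is parallel to the jar's x when closed. It bears up to 90 N from each finger. Two lugs inside hook under two thread lands of the neck: 1 mm up-and-down play; it does not rise as it turns.
- cap_top (a point): Centre of the cap's flat top, 24 mm above the cap's origin. It opens anticlockwise: dried glue holds it until 0.7 to 1 N m turns it through the first 0.5 rad (grip firmly or the fingers slip round it); then it turns freely until, 1.5 to 2.65 rad from closed (not the same each time), it meets a stop. Only in the last 0.2 rad before the stop does it lift off; sooner it takes the jar along (about 4.5 N).
- holder: Steel holder screwed to the table: 112 x 112 mm flange plate 4 mm thick, on it a square cup 75 x 75 mm outside, 69 x 69 mm inside, its rim 52 mm above the table. Origin: centre of its underside on the table; the jar stands on its inner floor 7 mm above the table, so that the closed cap's top is 118 mm above the table. Beside the twist the jar bears about 20 N of side or down push.
- dish: Shallow round white dish, 160 mm across, rim 13 mm high, flat inner floor about 90 mm across and 5 mm above the table. Origin: centre of its underside on the table.
- gift_near: Bystander: dark gift box 66 x 66 x 42 mm. Origin: centre of its underside.
- gift_far: Bystander: a second dark gift box 66 x 66 x 42 mm. Origin: centre of its underside.
- spare_pot: Bystander: small round white glue pot with a black cap, 48 mm across, 66 mm high, standing on the table. Origin: centre of its underside.
- brush: Bystander: glue brush 190 mm long lying on the table, along its x axis. Origin: middle of its underside.
- emblem_bowl: Bystander: small steel bowl 72 mm across, 22 mm high. Origin: centre of its underside.
- tape_roll: Bystander: cardboard tape core lying flat, 84 mm across, 24 mm high. Origin: centre of its underside.
- gilt: Bystander: small gilt metal flower, 24 mm across, 3 mm thick, lying on the table. Origin: centre of its underside.
Mind the look-alikes: they are no part of the job. Of the things that look like the cap, the largest one is meant.

How it is judged:
By the outcome, as a careful person would: the job done as asked, in the order asked, and still so for the second after the job is handed in, with the robot touching nothing.
It also fails if it takes over 64 s, if anything falls off the work surface, if the arm or the gripper's body presses on something with over 40 N, if the wrist force passes 120 N, or if a joint passes its speed limit or range.

## Robot

A 6-joint arm with a two-finger parallel gripper is mounted at the origin on the work surface. World frame = base frame: x ahead of the robot, y to its left, z up, the work surface at z = 0. Lengths are in m, angles in rad, forces in N, time in s.
With the tool pointing down it reaches from about 0.375 to 0.825 m from the base axis. Payload 5.5 kg.
Tool frame: the origin (TCP) lies midway between the tips of the shut fingers; the grasp point (between the pads) lies 19 mm behind it (ctrl.grasp_offset is the distance from the TCP to the grasp point, in m); z points along the fingers, y is the direction in which the jaws open and shut (so a half turn about z gives the same grasp; the last joint's range is limited). The gripper opens to 85 mm and grips with 20 to 120 N. Pads are 22 mm wide; open, the fingers measure 114 mm over their backs; the gripper's body (76 mm by 85 mm) begins 54 mm behind the grasp point. The pads swing forward as they close: fully open they stand 13 mm farther back than shut.
Start: joints at [1.3, 0.314, -0.047, 1.21, 0, 1.571], TCP at [0.16, 0.578, 0.231] pointing down, gripper open.
Joint ranges: [-2.67, 2.67], [-0.69, 1.73], [-1.03, 1.25], [-2.08, 2.16], [-1.42, 1.45], [-3.14, 3.14]. Speed limits (rad/s): [2.39, 2.39, 3.01, 3.14, 3.14, 3.14].

## Interface

Orientations are given as [roll, pitch, yaw] about the fixed x, y, z axes, in that order (R = Rz(yaw) Ry(pitch) Rx(roll)).
In Python, from rig import ctrl gives the robot as it stands. The module is installed in compiled form; this text tells all that it offers.
- The arm moves only by the shell command python3 -m inch 'ROWS'. ROWS is JSON, a list of rows, each a list of 7 numbers: the shift along the tool's x, y, z in m, then the turn, a rotation vector about the tool's x, y, z in degrees, then the closure, from 0 (fully open) to 1 (shut). A call has exactly 5 rows; each row is the pose to reach, as a shift and turn from the pose commanded when the call began, along the tool's axes at that moment; what a row does not reach only later rows make up. A row lasts 1/8 s, in which the tool goes at most 62.5 mm and 10.7 degrees, less where a joint would pass 70% of its speed; a pose out of reach is approached as far as the arm can. A call with a gripper value outside its range is refused whole. The fingers move at their own pace and stop on an object; the grip force is fixed at half the most. Time passes only in rows, so rows that repeat a pose let the fingers close, or fill a call up. It gives the time, the measured TCP pose, the force and the opening at its end, in the units of the state.
- ctrl.observe(): the state, without advancing time (a new reading comes with each control period).
- ctrl.read_camera(name): name is "side" or "top" or "wrist"; returns a dict with "pixels" (400x640x3 uint8, blue, green, red), "depth" (400x640 float32, m along the optical axis (not along the pixel's ray), 0 where there is no reading), "fx", "fy", "cx", "cy" (pixels), "k1" (the pictures are not rectified: a ray, as slopes to the right and down, at radius r is drawn at 1 + k1 r^2 times it, then the intrinsics apply), "cam_to_world" (4x4, takes a point from camera to world coordinates). Camera axes: x right, y up, looking along -z (the intrinsics and any distortion apply to the point x, -y, -z); pixel columns grow to the right and rows downward; lengths in m; the calibration is good to about 2 mm. A picture is of the moment at which its call begins.
- ctrl.close_job(): hands the job in, once; it reports no verdict.
Trained networks look in the newest picture that a camera, given by its name, has taken for a name from the list of things; names that differ only in an ending like _2 or _b are one class to them, and where a whole thing is asked for, a point or a joint stands for the part that bears it (a point fixed in the world has none). Each returns a list of dicts, best first, with "confidence" (0 to 1); they miss things now and then, are a little off and sometimes report something else, mostly with a low value. They report only what shows in the picture. A call takes as long as a camera call. They do not tell look-alikes from the thing itself.
- ctrl.search_frame(target, camera): "box" ([left, top, right, bottom] in pixels, round what is visible of it).
- ctrl.spot_point(target, camera): "uv" ([column, row] in pixels: a listed point, or the origin of a listed thing).
The state is a dict: "t": time; "joints": joint angles; "dq": joint speeds; "joint_torque": joint torques, N m; "position": TCP position; "eef_rot": TCP orientation; "ft_force": force on the tool from outside, world axes, zero at the start; "moment": the same for the moment, N m; "width": opening from 0.0 (shut) to 1.0 (fully open).
Only numpy, scipy, OpenCV 4.12 (cv2) and the standard library are available. Lean on these libraries where they do the work, as an engineer would, in place of code of your own. Each camera call takes 0.05 s, during which the arm holds its last target.

## Working session

There is one attempt and no reset: what is moved stays moved. The work goes in short steps, Python scripts to look and compute and a shell command to move; the robot and the scene stay as the last step left them, time stands still between calls to the robot, and variables do not carry over. Pictures are saved under pics/ and viewed, and the job is handed in when it is done.

```bash
mkdir -p pics; ls; cat > h.py <<'E'
import numpy as np, cv2
from rig import ctrl
def world(c,u,v,d=None,z=None):
    # undistort
    xd=(u-c['cx'])/c['fx']; yd=(v-c['cy'])/c['fy']
    K=np.array([[c['fx'],0,c['cx']],[0,c['fy'],c['cy']],[0,0,1]])
    p=cv2.undistortPointsIter(np.array([[[u,v]]],float),K,np.array([c['k1'],0,0,0,0.]),None,None,(3,50,1e-10))[0,0]
    ray=np.array([p[0],-p[1],-1.0]); T=np.array(c['cam_to_world'])
    if z is not None:
        r=T[:3,:3]@ray; s=(z-T[2,3])/r[2]; return T[:3,3]+s*r
    return T[:3,3]+T[:3,:3]@(ray*d)
def project(c,P):
    T=np.linalg.inv(np.array(c['cam_to_world'])); p=T[:3,:3]@np.array(P)+T[:3,3]
    x=p[0]/-p[2]; y=-p[1]/-p[2]; f=1+c['k1']*(x*x+y*y)
    return c['fx']*x*f+c['cx'],c['fy']*y*f+c['cy']
E
python3 - <<'E'
from h import *
s=ctrl.observe(); print(s['t'],s['position'],s['eef_rot'],s['width'],s['ft_force'],ctrl.grasp_offset)
for n in ('top','side'):
    c=ctrl.read_camera(n); cv2.imwrite(f'pics/{n}0.png',c['pixels'])
    print(n,c['fx'],c['k1'],np.round(c['cam_to_world'],3).tolist())
    for t in ('cap','cap_top','jar','holder','dish'):
        try:
            for r in ctrl.search_frame(t,n)[:3]: print(t,'box',np.round(r['box']),round(r['confidence'],2))
        except Exception as e: print(e)
        for r in ctrl.spot_point(t,n)[:3]:
            u,v=r['uv']; d=c['depth'][int(round(v)),int(round(u))]
            print(t,np.round(r['uv'],1),round(r['confidence'],2),np.round(world(c,u,v,d),4), np.round(world(c,u,v,z=.118),4),np.round(world(c,u,v,z=.0),4))
E
```

```text
pics
0.0 [0.16034003 0.57759208 0.23044606] [-3.13990048e+00 -4.65078474e-05  2.87079088e+00] 0.9999901418515628 [-0.14624957  0.73187289  0.1712761 ] 0.0187
top 520.8742104527472 0.0468607144857417 [[-0.03, 0.993, -0.118, 0.379], [-1.0, -0.031, -0.005, -0.008], [-0.009, 0.118, 0.993, 1.466], [0.0, 0.0, 0.0, 1.0]]
cap box [250. 194. 272. 214.] 0.71
cap box [253. 256. 263. 270.] 0.65
cap box [210. 225. 226. 239.] 0.54
cap [217.  231.5] 0.79 [0.4577 0.2658 0.0185] [0.4522 0.247  0.118 ] [0.4587 0.2693 0.    ]
cap [257.6 263.6] 0.51 [0.3659 0.1552 0.0149] [0.3668 0.1435 0.118 ] [0.3657 0.1569 0.    ]
cap [362.8 213. ] 0.18 [ 0.4978 -0.1418  0.0037] [ 0.4885 -0.1314  0.118 ] [ 0.4981 -0.1422  0.    ]
cap_top box [253. 192. 270. 216.] 0.63
cap_top box [250. 253. 269. 269.] 0.52
cap_top box [208. 226. 227. 239.] 0.51
cap_top [262.9 200.6] 0.96 [0.529  0.1271 0.1169] [0.5288 0.127  0.118 ] [0.542  0.1388 0.    ]
cap_top [255.6 259.2] 0.63 [0.3781 0.1596 0.0225] [0.3781 0.1485 0.118 ] [0.3781 0.1622 0.    ]
jar box [248. 190. 281. 223.] 0.67
jar [265.6 204.8] 0.75 [0.5174 0.1199 0.1203] [0.5
[... 1083 characters left out ...]
.1 268. ] 0.8 [0.3754 0.1553 0.0166] [0.3697 0.2546 0.118 ] [0.3764 0.1391 0.    ]
cap_top [335. 298.] 0.76 [0.4544 0.2684 0.0169] [0.4365 0.3499 0.118 ] [0.4574 0.2547 0.    ]
jar box [303. 231. 340. 252.] 0.84
jar box [331. 145. 359. 163.] 0.71
jar [320.9 257.2] 0.7 [0.509  0.1812 0.0455] [0.4893 0.2525 0.118 ] [0.5214 0.1365 0.    ]
holder box [290. 244. 351. 281.] 0.58
holder [322.6 258.1] 0.98 [0.5055 0.1791 0.0414] [0.4852 0.2542 0.118 ] [0.5165 0.1386 0.    ]
dish box [328. 178. 378. 209.] 0.97
dish [347.4 198.9] 0.78 [ 0.5071 -0.125   0.0011] [0.4777 0.0357 0.118 ] [ 0.5074 -0.1265  0.    ]
dish [322.4 220.3] 0.7 [0.5185 0.1287 0.1138] [0.5171 0.1337 0.118 ] [ 0.5552 -0.0076  0.    ]
```

```bash
python3 - <<'E'
import cv2
a=cv2.imread('pics/top0.png')[130:300,180:420]; cv2.imwrite('pics/top0c.png',cv2.resize(a,None,fx=3.2,fy=3.2,interpolation=2))
a=cv2.imread('pics/side0.png')[130:330,250:450]; cv2.imwrite('pics/side0c.png',cv2.resize(a,None,fx=3,fy=3,interpolation=2))
E
```

```text
(no output)
```

View pics/top0c.png

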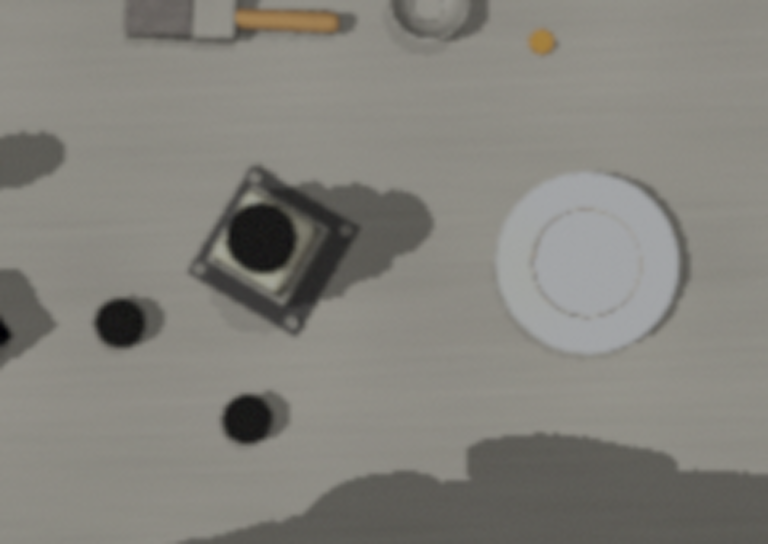

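View pics/side0c.png

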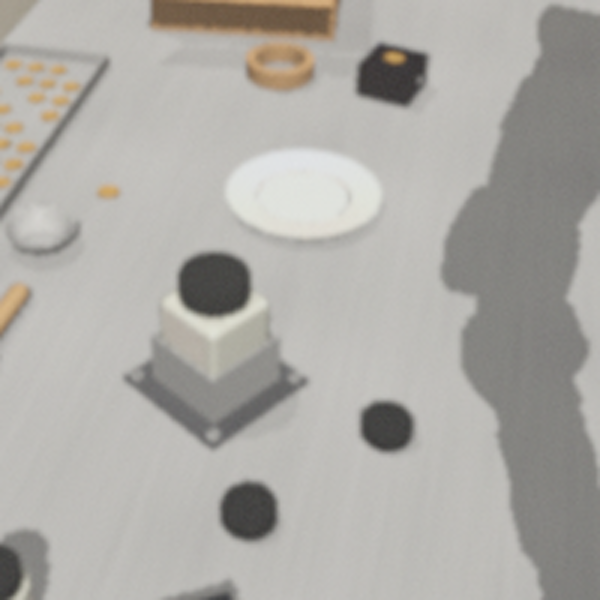

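The top view shows the jar cap at about pixel (262,204), the largest black disc. There are two smaller black caps at about (217,231) and (257,261), and the dish is at about (363,212). I'll refine the centres next.

```bash
python3 - <<'E'
from h import *
for n in ('top','side'):
    c=ctrl.read_camera(n); g=c['pixels'].max(axis=2); 
    # world map of points
    H,W=g.shape; uu,vv=np.meshgrid(np.arange(W),np.arange(H))
    K=np.array([[c['fx'],0,c['cx']],[0,c['fy'],c['cy']],[0,0,1]])
    p=cv2.undistortPointsIter(np.stack([uu,vv],-1).reshape(-1,1,2).astype(float),K,np.array([c['k1'],0,0,0,0.]),None,None,(3,50,1e-10)).reshape(H,W,2)
    T=np.array(c['cam_to_world']); P=np.stack([p[...,0],-p[...,1],-np.ones((H,W))],-1)*c['depth'][...,None]@T[:3,:3].T+T[:3,3]
    m=(P[...,2]>.105)&(P[...,2]<.13)&(np.hypot(P[...,0]-.52,P[...,1]-.127)<.05)&(g<75)
    Q=P[m]; (x,y),r=cv2.minEnclosingCircle(Q[:,:2].astype(np.float32)); print(n,m.sum(),'cap mean',Q.mean(0).round(4),'circ',x,y,r, 'z',np.median(Q[:,2]))
    if n=='top':
        uv=np.argwhere(m)[:,::-1]; print('pix',uv.min(0),uv.max(0),uv.mean(0),world(c,*uv.mean(0),z=.118))
    # dish: brightness
    m=(np.hypot(P[...,0]-.5,P[...,1]+.135)<.12)&(c['pixels'].min(axis=2)>(150 if n=='top' else 205)); m=m.astype(np.uint8)
    k,l,st,ce=cv2.connectedComponentsWithStats(m); i=1+st[1:,4].argmax(); Q=P[l==i]; (x,y),r=cv2.minEnclosingCircle(Q[:,:2].astype(np.float32)); print(n,'dish',st[i],Q.mean(0),x,y,r)
    m=(np.hypot(P[...,0]-.5,P[...,1]+.135)<.12)&(P[...,2]>.009)&(P[...,2]<.03); Q=P[m];print(Q.mean(0) if len(Q) else 0,len(Q))
s=ctrl.observe();print(s['t'])
E
```

```text
top 362 cap mean [0.5206 0.1313 0.1175] circ 0.5202898383140564 0.13233517110347748 0.028968878090381622 z 0.11747406149794049
pix [251 194] [272 214] [261.31767956 203.83701657] [0.52049548 0.13124391 0.118     ]
top dish [ 335  184   56   56 2398] [ 0.501605   -0.14214701  0.00836396] 0.50242018699646 -0.141027569770813 0.07954170554876328
[ 0.50130167 -0.14428766  0.01229136] 1195
side 289 cap mean [0.5181 0.1433 0.1143] circ 0.5196311473846436 0.13911737501621246 0.026709970086812973 z 0.11536093909945322
side dish [ 325  180   52   28 1149] [ 0.50215278 -0.1493098   0.00609823] 0.5027008056640625 -0.15601207315921783 0.08825026452541351
[ 0.50055168 -0.14280592  0.01027949] 334
1.2
```

```bash
cat >> h.py <<'E'
from scipy.spatial.transform import Rotation as Ro
def totool(target):
    s=ctrl.observe(); R=Ro.from_euler('xyz',s['eef_rot']).as_matrix()
    return R.T@(np.array(target)-s['position'])
def st():
    s=ctrl.observe()
    for k in ('t','position','eef_rot','ft_force','moment','joints'): print(k,np.round(s[k],4).tolist())
    print('w',round(s['width'],4))
E
python3 -c "
from h import *
print(totool([.5203,.131,.231]));st()"
python3 -m inch '[[-0.05,-0.036,0,0,0,0,0],[-0.1,-0.072,0,0,0,0,0],[-0.15,-0.108,0,0,0,0,0],[-0.2,-0.144,0,0,0,0,0],[-0.233,-0.167,0,0,0,0,0]]'
```

```text
[-4.66295878e-01 -3.34604592e-01  2.92566060e-04]
t 1.2
position [0.1605, 0.5781, 0.2313]
eef_rot [3.1416, 0.0, 2.8708]
ft_force [-0.2374, -0.7426, 0.0796]
moment [-0.0008, 0.0031, -0.0302]
joints [1.3, 0.3135, -0.0471, 1.2102, -0.0, 1.5708]
w 0.996
t: 1.82
position: [0.3416, 0.3528, 0.2316]
eef_rot: [3.141, 0.001, 2.869]
ft_force: [0.1, 0.7, -0.1]
width: 1.003
```

```bash
python3 -m inch '[[-0.05,-0.036,0,0,0,-5,0],[-0.1,-0.072,0,0,0,-10,0],[-0.15,-0.108,0,0,0,-15,0],[-0.2,-0.144,0,0,0,-20,0],[-0.233,-0.167,0,0,0,-20,0]]'
python3 -c "
from h import *
st()
c=ctrl.read_camera('wrist'); cv2.imwrite('pics/w1.png',c['pixels']); print(np.round(c['cam_to_world'],3).tolist(),c['fx'],c['k1'])
for t in ('cap_top','cap'):
  for r in ctrl.spot_point(t,'wrist')[:3]: print(t,r,world(c,*r['uv'],z=.118))
print(totool([.5203,.131,.231]))
"
```

```text
t: 2.45
position: [0.5216, 0.1293, 0.2314]
eef_rot: [-3.141, 0.001, -3.065]
ft_force: [-0.7, 0.5, 0.7]
width: 0.997
t 2.45
position [0.5216, 0.1293, 0.2314]
eef_rot [-3.1414, 0.0006, -3.0647]
ft_force [-0.6624, 0.4706, 0.6568]
moment [0.0159, 0.0388, -0.0466]
joints [0.2431, 0.1953, -0.2005, 1.1745, -0.0003, 0.1663]
w 0.9975
[[-0.076, -0.958, -0.275, 0.452], [0.997, -0.073, -0.021, 0.123], [0.0, -0.276, 0.961, 0.376], [0.0, 0.0, 0.0, 1.0]] 295.7327844521185 -0.034618097969954756
cap_top {'uv': [324.3, 198.4], 'confidence': 0.93} [0.51891052 0.13316909 0.118     ]
cap_top {'uv': [443.1, 137.3], 'confidence': 0.8} [0.45715329 0.23033712 0.118     ]
cap_top {'uv': [356.3, 52.6], 'confidence': 0.74} [0.39725887 0.14889381 0.118     ]
cap {'uv': [323.4, 193.2], 'confidence': 0.93} [0.51417112 0.1319748  0.118     ]
cap {'uv': [353.4, 48.8], 'confidence': 0.79} [0.39467318 0.1463004  0.118     ]
cap {'uv': [433.4, 131.3], 'confidence': 0.65} [0.45289368 0.22108064 0.118     ]
[0.0006935  0.000903   0.00010572]
```

View pics/w1.png

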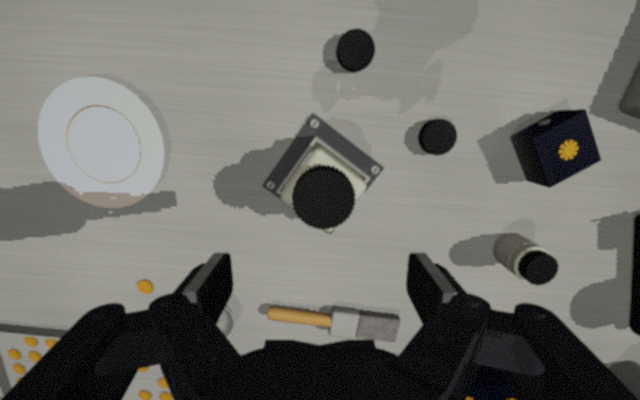

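```bash
cat >> h.py <<'E'
def cloud(c):
    H,W=c['depth'].shape; uu,vv=np.meshgrid(np.arange(W),np.arange(H))
    K=np.array([[c['fx'],0,c['cx']],[0,c['fy'],c['cy']],[0,0,1]])
    p=cv2.undistortPointsIter(np.stack([uu,vv],-1).reshape(-1,1,2).astype(float),K,np.array([c['k1'],0,0,0,0.]),None,None,(3,50,1e-10)).reshape(H,W,2)
    T=np.array(c['cam_to_world']); return np.stack([p[...,0],-p[...,1],-np.ones((H,W))],-1)*c['depth'][...,None]@T[:3,:3].T+T[:3,3]
E
python3 - <<'E'
from h import *
c=ctrl.read_camera('wrist'); P=cloud(c)
near=(np.hypot(P[...,0]-.52,P[...,1]-.13)<.045)
for lo in (.108,.112,.114):
    m=near&(P[...,2]>lo)&(P[...,2]<.135); Q=P[m]
    (x,y),r=cv2.minEnclosingCircle(Q[:,:2].astype(np.float32)); q=np.percentile(Q[:,:2],[1,99],axis=0); print(lo,len(Q),Q.mean(0),x,y,r,q.mean(0),np.median(Q[:,2]))
m=(np.hypot(P[...,0]-.5,P[...,1]+.135)<.12)&(P[...,2]>.0085)&(P[...,2]<.03); Q=P[m]
(x,y),r=cv2.minEnclosingCircle(Q[:,:2].astype(np.float32));print('dish',Q.mean(0),x,y,r,len(Q))
E
```

```text
0.108 3125 [0.51857285 0.13239537 0.11938689] 0.5204010009765625 0.13269102573394775 0.029394911602139473 [0.51947972 0.13245732] 0.11963950934218542
0.112 3086 [0.51882083 0.13242405 0.11950327] 0.5204303860664368 0.1327226608991623 0.029359396547079086 [0.51966851 0.13248288] 0.11965029270679464
0.114 3063 [0.51897649 0.13244939 0.11955222] 0.5204303860664368 0.1327226608991623 0.029359396547079086 [0.51978833 0.13255269] 0.11966098721197871
dish [ 0.49616979 -0.14489612  0.01256865] 0.49968817830085754 -0.14253458380699158 0.0804123729467392 8365
```

```bash
python3 -m inch '[[0,0,0.04,0,0,0,0],[0,0,0.08,0,0,0,0],[0,0,0.11,0,0,0,0],[0,0,0.125,0,0,0,0],[0,0,0.135,0,0,0,0]]'; python3 -m inch '[[0,0,0,0,0,0,0],[0,0,0,0,0,0,0.1],[0,0,0,0,0,0,0.2],[0,0,0,0,0,0,0.25],[0,0,0,0,0,0,0.25]]'
python3 -c "
from h import *
st()
c=ctrl.read_camera('wrist'); cv2.imwrite('pics/w2.png',c['pixels'])"
```

```text
t: 3.28
position: [0.5199, 0.1324, 0.0961]
eef_rot: [3.141, 0.0, -3.062]
ft_force: [-0.5, -0.4, 0.5]
width: 0.998
t: 3.9
position: [0.5203, 0.1316, 0.0965]
eef_rot: [3.142, 0.0, -3.063]
ft_force: [0.2, -1.0, -1.2]
width: 0.753
t 3.9
position [0.5203, 0.1316, 0.0965]
eef_rot [3.1415, 0.0004, -3.0634]
ft_force [0.2164, -0.9614, -1.1517]
moment [0.0112, 0.0107, -0.0027]
joints [0.2478, 0.2894, -0.4031, 0.8779, -0.0, 0.1696]
w 0.7528
```

View pics/w2.png

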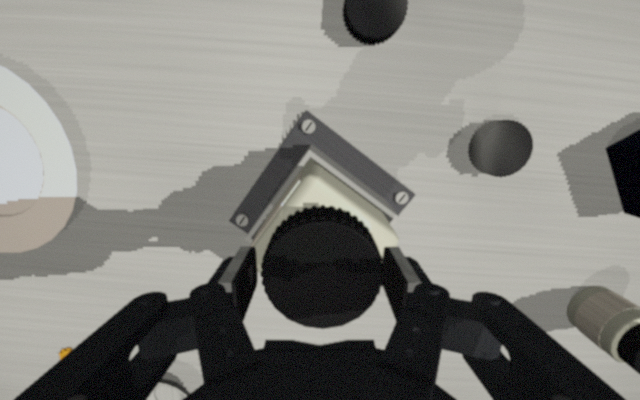

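```bash
python3 -m inch '[[0,0,0,0,0,0,0.28],[0,0,0,0,0,0,0.31],[0,0,0,0,0,0,0.33],[0,0,0,0,0,0,0.35],[0,0,0,0,0,0,0.35]]'; python3 -c "
from h import *
st()
for i in range(5): ctrl.read_camera('wrist'); s=ctrl.observe(); print(np.round(s['ft_force'],2),np.round(s['moment'],3),s['width'])"
```

```text
t: 4.58
position: [0.5203, 0.1318, 0.0967]
eef_rot: [3.141, 0.0, -3.063]
ft_force: [-1.6, 1.6, 5.4]
width: 0.666
t 4.575
position [0.5203, 0.1318, 0.0967]
eef_rot [3.1411, 0.0005, -3.0632]
ft_force [-1.6392, 1.6125, 5.4048]
moment [0.1925, 0.3315, 0.0258]
joints [0.2479, 0.2892, -0.4029, 0.8782, 0.0004, 0.1696]
w 0.6657
[-1.68  0.85  5.04] [ 0.204  0.306 -0.011] 0.6563203805650533
[-0.63  0.98  5.83] [ 0.168  0.352 -0.016] 0.6580885743250021
[-0.98  1.01  5.36] [0.206 0.32  0.03 ] 0.6636109489314674
[-3.02  1.14  5.67] [0.217 0.351 0.007] 0.6628956397968893
[-1.53  1.02  5.3 ] [0.213 0.378 0.059] 0.6623251406145538
```

```bash
python3 -m inch '[[0,0,0,0,0,0,0.2],[0,0,0,0,0,0,0.15],[0,0,0,0,0,10,0.15],[0,0,0,0,0,20,0.15],[0,0,0,0,0,30,0.15]]'; python3 -m inch '[[0,0,0,0,0,10,0.15],[0,0,0,0,0,20,0.15],[0,0,0,0,0,30,0.15],[0,0,0,0,0,40,0.15],[0,0,0,0,0,50,0.15]]';  python3 -m inch '[[0,0,0,0,0,10,0.2],[0,0,0,0,0,10,0.28],[0,0,0,0,0,10,0.32],[0,0,0,0,0,10,0.35],[0,0,0,0,0,10,0.35]]';python3 -c "
from h import *
st()
for i in range(5): ctrl.read_camera('wrist'); s=ctrl.observe(); print(np.round(s['ft_force'],2),np.round(s['moment'],3),s['width'])"
```

```text
t: 5.45
position: [0.52, 0.1315, 0.096]
eef_rot: [-3.141, -0.0, 2.69]
ft_force: [-0.0, -0.4, 0.9]
width: 0.847
t: 6.08
position: [0.52, 0.1315, 0.096]
eef_rot: [-3.141, 0.0, 1.818]
ft_force: [0.7, -0.2, 0.2]
width: 0.851
t: 6.7
position: [0.5204, 0.1317, 0.0966]
eef_rot: [3.141, -0.0, 1.65]
ft_force: [-0.8, -0.6, 3.1]
width: 0.662
t 6.7
position [0.5204, 0.1317, 0.0966]
eef_rot [3.141, -0.0, 1.6502]
ft_force [-0.8238, -0.6061, 3.0552]
moment [-0.0621, 0.0967, 0.0213]
joints [0.2479, 0.2894, -0.403, 0.8779, -0.0001, 1.7393]
w 0.6624
[-0.77  0.49  4.08] [-0.035  0.111  0.003] 0.6639884489720805
[-1.18 -0.94  4.1 ] [-0.03   0.118  0.046] 0.6654656568069315
[-0.83 -0.56  4.61] [-0.056  0.087  0.054] 0.6610261838599939
[-0.7  -0.02  5.53] [-0.104  0.151  0.047] 0.6609485770342117
[-0.92 -0.58  5.63] [-0.06   0.109  0.01 ] 0.6624947757212486
```

```bash
python3 -m inch '[[0,0,0,0,0,0,0.4],[0,0,0,0,0,0,0.5],[0,0,0,0,0,0,0.7],[0,0,0,0,0,0,1],[0,0,0,0,0,0,1]]';python3 -c "
from h import *
st()
"
```

```text
t: 7.58
position: [0.5204, 0.1317, 0.0966]
eef_rot: [3.141, -0.0, 1.649]
ft_force: [-1.2, -1.2, 5.3]
width: 0.659
t 7.575
position [0.5204, 0.1317, 0.0966]
eef_rot [3.141, -0.0, 1.6494]
ft_force [-1.2308, -1.2223, 5.2844]
moment [-0.0716, 0.1669, -0.0332]
joints [0.2479, 0.2893, -0.4029, 0.878, -0.0001, 1.7401]
w 0.6589
```

```bash
python3 -m inch '[[0,0,0,0,0,-8,1],[0,0,0,0,0,-16,1],[0,0,0,0,0,-24,1],[0,0,0,0,0,-32,1],[0,0,0,0,0,-36,1]]';python3 -c "
from h import *
st()
c=ctrl.read_camera('wrist'); cv2.imwrite('pics/w3.png',c['pixels'])
c=ctrl.read_camera('side'); cv2.imwrite('pics/s3.png',cv2.resize(c['pixels'][180:300,250:410],None,fx=4,fy=4))
"
```

```text
t: 8.2
position: [0.5203, 0.1308, 0.0967]
eef_rot: [-3.141, 0.002, 2.279]
ft_force: [-1.0, -3.3, 7.6]
width: 0.658
t 8.2
position [0.5203, 0.1308, 0.0967]
eef_rot [-3.1408, 0.0016, 2.2786]
ft_force [-1.0412, -3.3195, 7.6426]
moment [-0.6588, 0.2566, -1.0128]
joints [0.2475, 0.2892, -0.403, 0.8786, -0.0018, 1.1104]
w 0.6584
```

View pics/w3.png

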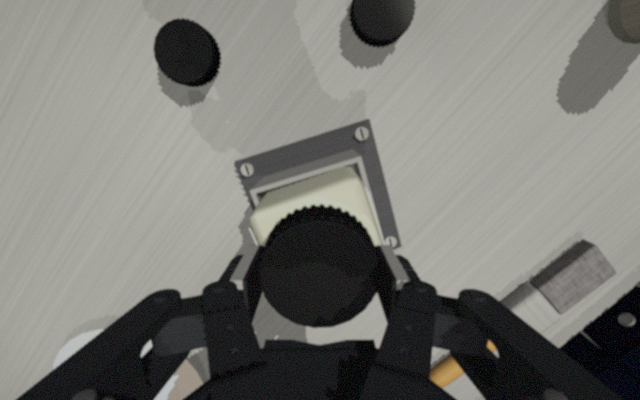

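View pics/s3.png

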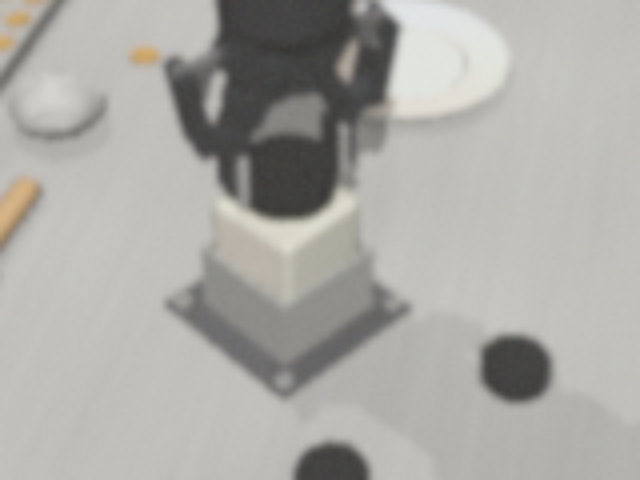

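```bash
python3 -m inch '[[0,0,0,0,0,-2,1],[0,0,0,0,0,-4,1],[0,0,0,0,0,-6,1],[0,0,0,0,0,-8,1],[0,0,0,0,0,-10,1]]';python3 -c "
from h import *
st()
"
```

```text
t: 8.93
position: [0.5208, 0.1323, 0.0967]
eef_rot: [3.14, 0.0, 2.454]
ft_force: [-0.5, 1.2, 6.4]
width: 0.654
t 8.925
position [0.5208, 0.1323, 0.0967]
eef_rot [3.1399, 0.0001, 2.4538]
ft_force [-0.4777, 1.2072, 6.4484]
moment [0.5366, 0.0185, -0.1351]
joints [0.2482, 0.2894, -0.4026, 0.8774, 0.0009, 0.936]
w 0.654
```

```bash
python3 -m inch '[[0,0,0,0,0,-4,1],[0,0,0,0,0,-8,1],[0,0,0,0,0,-12,1],[0,0,0,0,0,-16,1],[0,0,0,0,0,-20,1]]';python3 -c "
from h import *
st()
"
```

```text
t: 9.55
position: [0.5209, 0.1314, 0.0967]
eef_rot: [-3.141, 0.002, 2.803]
ft_force: [0.0, 0.3, 6.3]
width: 0.657
t 9.55
position [0.5209, 0.1314, 0.0967]
eef_rot [-3.1415, 0.0017, 2.8035]
ft_force [0.024, 0.3367, 6.3251]
moment [0.0938, -0.1433, -0.0737]
joints [0.2477, 0.2894, -0.4026, 0.8774, -0.001, 0.5858]
w 0.657
```

```bash
python3 -m inch '[[0,0,0,0,0,-2,1],[0,0,0,0,0,-4,1],[0,0,0,0,0,-6,1],[0,0,0,0,0,-8,1],[0,0,0,0,0,-10,1]]';python3 -c "
from h import *
st()
"
```

```text
t: 10.18
position: [0.521, 0.1314, 0.0967]
eef_rot: [-3.141, 0.002, 2.977]
ft_force: [0.9, 0.0, 5.5]
width: 0.659
t 10.175
position [0.521, 0.1314, 0.0967]
eef_rot [-3.1413, 0.0016, 2.9769]
ft_force [0.9199, 0.0425, 5.5042]
moment [0.0203, -0.2167, -0.0511]
joints [0.2476, 0.2895, -0.4026, 0.8774, -0.001, 0.4124]
w 0.6586
```

```bash
python3 -m inch '[[0,0,0,0,0,-1.5,1],[0,0,0,0,0,-3,1],[0,0,0,0,0,-4.5,1],[0,0,0,0,0,-6,1],[0,0,0,0,0,-6,1]]';python3 -c "
from h import *
st()
"
```

```text
t: 10.8
position: [0.521, 0.1314, 0.0967]
eef_rot: [-3.141, 0.002, 3.081]
ft_force: [1.3, -0.9, 4.6]
width: 0.66
t 10.8
position [0.521, 0.1314, 0.0967]
eef_rot [-3.1412, 0.0016, 3.0808]
ft_force [1.2814, -0.9015, 4.6315]
moment [0.1038, -0.1656, 0.031]
joints [0.2477, 0.2895, -0.4025, 0.8773, -0.0009, 0.3085]
w 0.6601
```

```bash
python3 -m inch '[[0,0,0,0,0,-1.5,1],[0,0,0,0,0,-3,1],[0,0,0,0,0,-4.5,1],[0,0,0,0,0,-6,1],[0,0,0,0,0,-6,1]]';python3 -c "
from h import *
st()
"
```

```text
t: 11.42
position: [0.521, 0.1315, 0.0967]
eef_rot: [-3.141, 0.002, -3.098]
ft_force: [0.1, 0.1, 5.5]
width: 0.658
t 11.425
position [0.521, 0.1315, 0.0967]
eef_rot [-3.1411, 0.0015, -3.0977]
ft_force [0.1458, 0.1417, 5.5222]
moment [0.1398, -0.1506, 0.0242]
joints [0.2477, 0.2895, -0.4025, 0.8773, -0.0008, 0.2038]
w 0.6579
```

```bash
python3 -m inch '[[0,0,0,0,0,-1.5,1],[0,0,0,0,0,-3,1],[0,0,0,0,0,-4.5,1],[0,0,0,0,0,-6,1],[0,0,0,0,0,-6,1]]';python3 -c "
from h import *
st()
" | egrep 'mom|joi'
```

```text
t: 12.05
position: [0.521, 0.1315, 0.0967]
eef_rot: [-3.141, 0.001, -2.993]
ft_force: [1.1, 0.6, 6.0]
width: 0.657
moment [0.0749, -0.18, -0.0013]
joints [0.2477, 0.2895, -0.4025, 0.8774, -0.0008, 0.0991]
```

```bash
python3 -m inch '[[0,0,0,0,0,-1.5,1],[0,0,0,0,0,-3,1],[0,0,0,0,0,-4.5,1],[0,0,0,0,0,-6,1],[0,0,0,0,0,-6,1]]';python3 -c "
from h import *
st()
" | egrep 'mom|joi'
```

```text
t: 12.68
position: [0.5211, 0.1315, 0.0967]
eef_rot: [-3.141, 0.002, -2.889]
ft_force: [2.1, -0.8, 5.3]
width: 0.657
moment [0.0773, -0.4434, -0.0833]
joints [0.2477, 0.2895, -0.4024, 0.8772, -0.0008, -0.0052]
```

```bash
python3 -m inch '[[0,0,0,0,0,-1,1],[0,0,0,0,0,-2,1],[0,0,0,0,0,-3,1],[0,0,0,0,0,-3,1],[0,0,0,0,0,-3,1]]';python3 -c "
from h import *
st()
" | egrep 'mom|joi'
```

```text
t: 13.3
position: [0.5207, 0.132, 0.0967]
eef_rot: [3.141, 0.001, -2.837]
ft_force: [0.4, 1.8, 5.3]
width: 0.663
moment [0.4187, -0.0674, -0.3743]
joints [0.2479, 0.2894, -0.4027, 0.8776, 0.0006, -0.0567]
```

```bash
python3 -m inch '[[0,0,0,0,0,0.5,1],[0,0,0,0,0,1,1],[0,0,0,0,0,1.5,1],[0,0,0,0,0,1.5,1],[0,0,0,0,0,1.5,1]]';python3 -c "
from h import *
st()
" | egrep 'mom|joi'
```

```text
t: 13.92
position: [0.5206, 0.1319, 0.0967]
eef_rot: [3.141, 0.001, -2.863]
ft_force: [1.1, 1.8, 6.1]
width: 0.657
moment [0.3357, -0.0413, -0.1326]
joints [0.248, 0.2894, -0.4027, 0.8777, 0.0004, -0.031]
```

```bash
python3 -m inch '[[0,0,-0.0005,0,0,0,1],[0,0,-0.001,0,0,0,1],[0,0,-0.001,0,0,0,1],[0,0,-0.0015,0,0,0,1],[0,0,-0.0015,0,0,0,1]]';python3 -c "
from h import *
st()
" | egrep 'mom|joi|ft|pos'
```

```text
t: 14.55
position: [0.5198, 0.1314, 0.0975]
eef_rot: [-3.141, -0.001, -2.863]
ft_force: [2.0, 1.3, -1.9]
width: 0.66
position [0.5198, 0.1314, 0.0975]
ft_force [2.0115, 1.2954, -1.9048]
moment [0.185, -0.505, -0.0535]
joints [0.2478, 0.2884, -0.4019, 0.8813, -0.0003, -0.0312]
```

```bash
python3 -m inch '[[0,0,-0.0005,0,0,0,1],[0,0,-0.0005,0,0,0,1],[0,0,-0.0005,0,0,0,1],[0,0,-0.0005,0,0,0,1],[0,0,-0.0005,0,0,0,1]]';python3 -c "
from h import *
st()
" | egrep 'mom|joi|ft|pos'
```

```text
t: 15.18
position: [0.52, 0.1316, 0.0983]
eef_rot: [-3.142, -0.0, -2.863]
ft_force: [0.6, 1.6, -1.2]
width: 0.651
position [0.52, 0.1316, 0.0983]
ft_force [0.6398, 1.5839, -1.1673]
moment [0.0796, -0.225, -0.0364]
joints [0.2479, 0.2877, -0.401, 0.8824, -0.0, -0.0311]
```

```bash
python3 -m inch '[[0,0,-0.0005,0,0,0,1],[0,0,-0.001,0,0,0,1],[0,0,-0.001,0,0,0,1],[0,0,-0.001,0,0,0,1],[0,0,-0.001,0,0,0,1]]';python3 -c "
from h import *
st()
c=ctrl.read_camera('side'); cv2.imwrite('pics/s4.png',cv2.resize(c['pixels'][180:300,250:410],None,fx=4,fy=4))
" | egrep 'mom|joi|ft|pos'
```

```text
t: 15.8
position: [0.5202, 0.1317, 0.0993]
eef_rot: [3.141, 0.0, -2.863]
ft_force: [0.9, 1.3, -0.7]
width: 0.66
position [0.5202, 0.1317, 0.0993]
ft_force [0.9022, 1.2573, -0.6561]
moment [0.1592, -0.1027, 0.0138]
joints [0.2479, 0.2867, -0.3996, 0.8844, 0.0001, -0.0311]
```

View pics/s4.png

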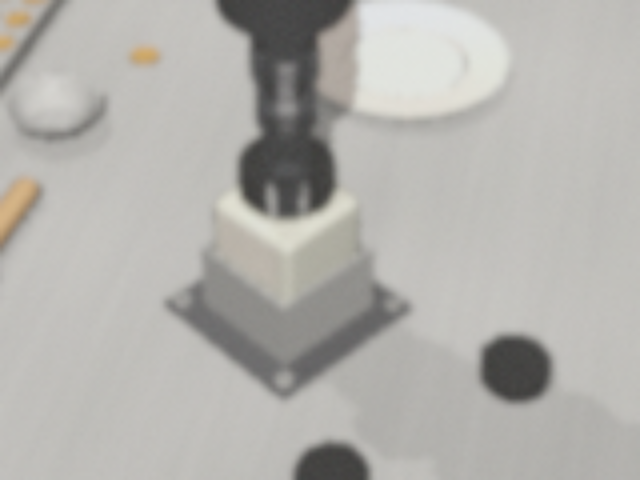

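The side view shows the jar unmoved, with the shoulder corner still at (288,245) in the crop. The cap is rising with only about 0.7 N of pull, so it is free. I'll lift it clear.

```bash
python3 -m inch '[[0,0,-0.001,0,0,0,1],[0,0,-0.003,0,0,0,1],[0,0,-0.006,0,0,0,1],[0,0,-0.009,0,0,0,1],[0,0,-0.012,0,0,0,1]]';python3 -c "
from h import *
st()
c=ctrl.read_camera('side'); cv2.imwrite('pics/s5.png',cv2.resize(c['pixels'][180:300,250:410],None,fx=4,fy=4))
" | egrep 'mom|joi|ft|pos'
```

```text
t: 16.48
position: [0.5202, 0.1316, 0.1116]
eef_rot: [-3.142, 0.0, -2.863]
ft_force: [0.2, 0.1, -0.5]
width: 0.658
position [0.5202, 0.1316, 0.1116]
ft_force [0.2057, 0.075, -0.4598]
moment [0.168, -0.0656, 0.0163]
joints [0.2479, 0.2751, -0.3843, 0.9114, -0.0, -0.0311]
```

View pics/s5.png

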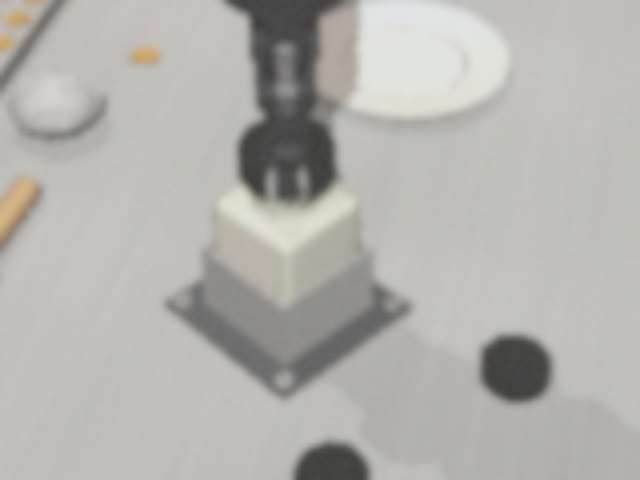

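```bash
python3 -m inch '[[0,0,-0.015,0,0,0,1],[0,0,-0.035,0,0,0,1],[0,0,-0.055,0,0,0,1],[0.01,-0.026,-0.065,0,0,0,1],[0.026,-0.072,-0.065,0,0,0,1]]' && python3 -m inch '[[0.016,-0.044,0,0,0,0,1],[0.032,-0.088,0,0,0,0,1],[0.048,-0.132,0,0,0,0,1],[0.062,-0.17,0,0,0,0,1],[0.068,-0.186,0,0,0,0,1]]'; python3 - <<'E'
from h import *
st()
c=ctrl.read_camera('wrist'); cv2.imwrite('pics/w6.png',c['pixels']); P=cloud(c)
c2=ctrl.read_camera('top'); cv2.imwrite('pics/t6.png',cv2.resize(c2['pixels'][130:300,220:420],None,fx=3.5,fy=3.5))
print(ctrl.spot_point('dish','wrist')[:2])
E
```

```text
t: 17.15
position: [0.5161, 0.0554, 0.1785]
eef_rot: [-3.141, 0.003, -2.86]
ft_force: [0.1, -0.6, -0.9]
width: 0.656
t: 17.77
position: [0.5007, -0.1443, 0.1772]
eef_rot: [-3.141, 0.001, -2.865]
ft_force: [-0.3, 0.8, -0.0]
width: 0.662
t 17.775
position [0.5007, -0.1443, 0.1772]
eef_rot [-3.1408, 0.0005, -2.8651]
ft_force [-0.271, 0.7685, -0.0482]
moment [0.0566, -0.0129, 0.0102]
joints [-0.2803, 0.1946, -0.3278, 1.0476, -0.0004, -0.5568]
w 0.6616
[{'uv': [318.5, 185.4], 'confidence': 0.94}]
```

View pics/w6.png

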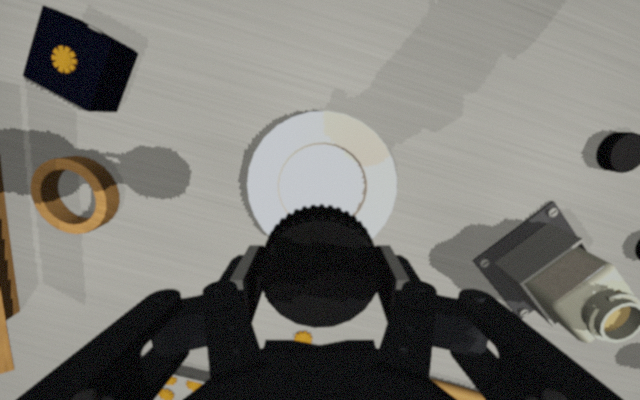

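View pics/t6.png

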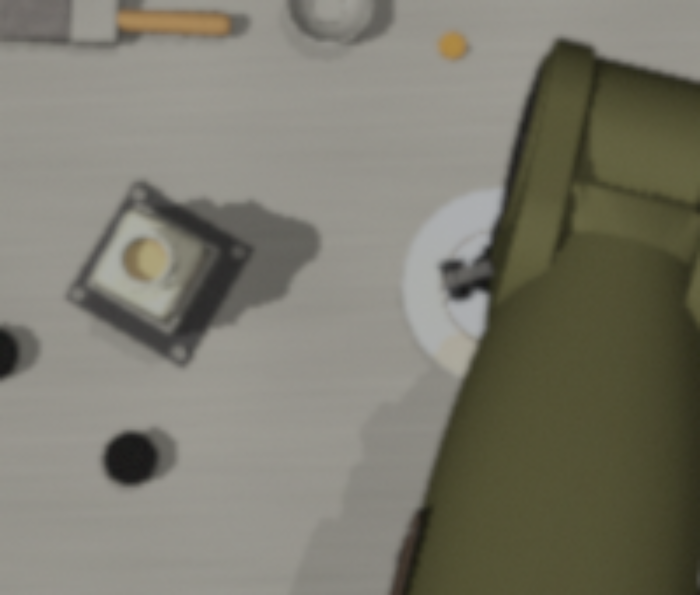

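The cap is held in the jaws at wrist pixel (320,265). The jar stands open and home in its holder, and the dish's inner circle is at about (322,183). Next I'll check how well I'm centred over the dish.

```bash
python3 - <<'E'
from h import *
c=ctrl.read_camera('wrist'); P=cloud(c)
print(world(c,318.5,185.4,z=.0),world(c,322,182.5,z=.005))
m=(np.hypot(P[...,0]-.5,P[...,1]+.14)<.1)&(P[...,2]<.03)&(c['pixels'].min(axis=2)>150)
Q=P[m]; (x,y),r=cv2.minEnclosingCircle(Q[:,:2].astype(np.float32)); print(x,y,r,np.median(Q[:,2]))
st()
E
```

```text
[ 0.50041222 -0.14361084  0.        ] [ 0.49523129 -0.14111752  0.005     ]
0.5000461339950562 -0.1399591863155365 0.10008532553911209 0.007534813312277205
t 17.975
position [0.5009, -0.1416, 0.1766]
eef_rot [3.141, 0.0003, -2.8625]
ft_force [-0.5074, 0.0262, -0.9392]
moment [-0.0189, -0.0191, 0.0161]
joints [-0.2759, 0.1948, -0.3291, 1.0469, 0.0007, -0.555]
w 0.6576
```

```bash
python3 -m inch '[[0,0,0.04,0,0,0,1],[0,0,0.08,0,0,0,1],[0,0,0.12,0,0,0,1],[0,0,0.145,0,0,0,1],[0,0,0.155,0,0,0,1]]' && python3 -m inch '[[0,0,0.003,0,0,0,1],[0,0,0.006,0,0,0,1],[0,0,0.008,0,0,0,1],[0,0,0.01,0,0,0,1],[0,0,0.01,0,0,0,1]]'; python3 -c "
from h import *
st()"
```

```text
t: 18.6
position: [0.4998, -0.1405, 0.0199]
eef_rot: [3.14, -0.002, -2.861]
ft_force: [0.3, -0.2, 0.1]
width: 0.658
t: 19.23
position: [0.5009, -0.1423, 0.0114]
eef_rot: [-3.141, 0.0, -2.863]
ft_force: [-0.2, 0.7, -0.9]
width: 0.659
t 19.225
position [0.5009, -0.1423, 0.0114]
eef_rot [-3.1415, 0.0001, -2.8628]
ft_force [-0.24, 0.661, -0.8518]
moment [-0.0272, -0.011, 0.0103]
joints [-0.2769, 0.3629, -0.5303, 0.6774, -0.0, -0.5557]
w 0.6586
```

Still no contact, so I'll creep down.

```bash
python3 -m inch '[[0,0,0.001,0,0,0,1],[0,0,0.002,0,0,0,1],[0,0,0.0025,0,0,0,1],[0,0,0.0025,0,0,0,1],[0,0,0.0025,0,0,0,1]]'
```

```text
t: 19.85
position: [0.5009, -0.1423, 0.0088]
eef_rot: [-3.142, 0.0, -2.863]
ft_force: [0.2, -0.2, -0.0]
width: 0.66
```

```bash
python3 -m inch '[[0,0,0.0005,0,0,0,1],[0,0,0.0005,0,0,0,1],[0,0,0.001,0,0,0,1],[0,0,0.001,0,0,0,1],[0,0,0.001,0,0,0,1]]'
```

```text
t: 20.48
position: [0.5008, -0.1423, 0.0078]
eef_rot: [3.142, -0.0, -2.863]
ft_force: [-0.7, -0.2, 0.5]
width: 0.663
```

```bash
python3 -m inch '[[0,0,0.0005,0,0,0,1],[0,0,0.0005,0,0,0,1],[0,0,0.0005,0,0,0,1],[0,0,0.0005,0,0,0,1],[0,0,0.0005,0,0,0,1]]'
```

```text
t: 21.1
position: [0.5009, -0.1423, 0.0077]
eef_rot: [-3.142, 0.0, -2.863]
ft_force: [-1.7, 0.0, 5.1]
width: 0.656
```

```bash
python3 -m inch '[[0,0,0,0,0,0,0.34],[0,0,0,0,0,0,0.3],[0,0,0,0,0,0,0.25],[0,0,0,0,0,0,0.2],[0,0,0,0,0,0,0.15]]'; python3 -m inch '[[0,0,0,0,0,0,0.1],[0,0,-0.01,0,0,0,0.1],[0,0,-0.03,0,0,0,0.1],[0,0,-0.06,0,0,0,0],[0,0,-0.1,0,0,0,0]]'; python3 -m inch '[[0,0,-0.05,0,0,0,0],[0,0.05,-0.1,0,0,0,0],[0,0.1,-0.1,0,0,0,0],[0,0.15,-0.1,0,0,0,0],[0,0.2,-0.1,0,0,0,0]]'
python3 - <<'E'
from h import *
st()
for n in ('side','top','wrist'):
    c=ctrl.read_camera(n); cv2.imwrite(f'pics/{n}7.png',c['pixels']); P=cloud(c)
    m=(np.hypot(P[...,0]-.5,P[...,1]+.142)<.05)&(P[...,2]>.022)&(P[...,2]<.05); Q=P[m]
    if len(Q): (x,y),r=cv2.minEnclosingCircle(Q[:,:2].astype(np.float32)); print(n,len(Q),x,y,r,np.percentile(Q[:,2],[10,50,90]))
E
```

```text
t: 21.72
position: [0.5008, -0.1423, 0.0072]
eef_rot: [3.142, -0.0, -2.863]
ft_force: [-0.6, 0.3, 0.1]
width: 0.844
t: 22.35
position: [0.5002, -0.1421, 0.1083]
eef_rot: [3.141, -0.001, -2.863]
ft_force: [-0.4, 0.5, -0.4]
width: 1.004
t: 22.98
position: [0.4454, 0.0514, 0.2084]
eef_rot: [-3.141, 0.002, -2.863]
ft_force: [0.1, 0.0, 0.8]
width: 0.997
t 22.975
position [0.4454, 0.0514, 0.2084]
eef_rot [-3.1414, 0.0018, -2.863]
ft_force [0.0795, 0.0179, 0.799]
moment [-0.0105, -0.0235, -0.0251]
joints [0.1148, 0.0389, -0.4321, 1.0979, 0.0001, -0.1638]
w 0.9974
side 171 0.5006096959114075 -0.14027626812458038 0.029800191521644592 [0.02426048 0.02630614 0.02812945]
top 324 0.5008546113967896 -0.1424361914396286 0.029152236878871918 [0.02490336 0.0285785  0.0321564 ]
wrist 2089 0.49979081749916077 -0.14231304824352264 0.02963821217417717 [0.02826941 0.03039361 0.03139206]
```

View pics/side7.png

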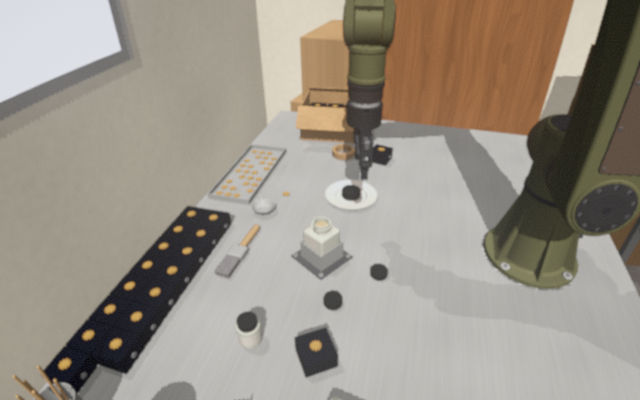

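View pics/top7.png

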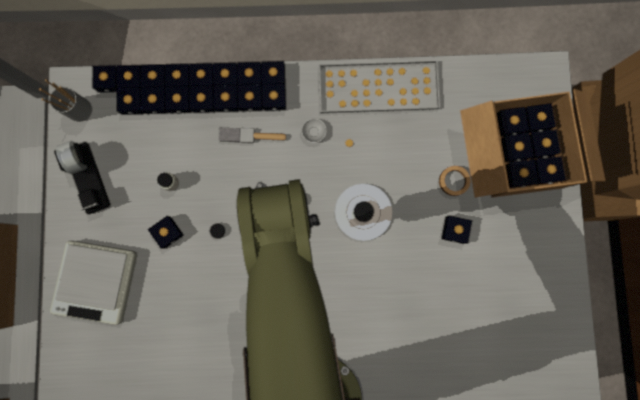

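The cap lies flat and black side up in the middle of the dish, at side pixel (351,193) and top pixel (364,211). The jar is home in its holder at side pixel (322,245), and the gripper is clear.

```bash
python3 -c "
from rig import ctrl
print(ctrl.close_job())"
```

```text
the job is handed in; nothing more can be done
None
```

The cap is off and lies flat, right way up, in the middle of the dish, and I handed the job in at about 23 s of the 64 s.

- **Twist:** I checked the grip centring in two directions, then broke the cap loose at about 1.0 N m. It spun on freely until I felt the stop at about 1.8 rad of tool turn, where the moment rose to about 0.37 N m. I backed off slightly there and did not force it.
- **Lift:** The cap came up with at most about 2 N of pull, well under the 4.5 N that would take the jar along. The jar stayed put in the pictures.
- **Set-down:** I lowered the cap until it touched with about 5 N, then released it.

**Last checks:**
- **Cap:** Its centre is at about (0.500, -0.142), against my dish estimate of about (0.501, -0.142). Its top is 26 to 30 mm above the table depending on the camera; 29 mm was expected.
- **Surroundings:** The jar is still in its holder in the side picture, the other things look undisturbed, and the gripper is clear.

**Disagreements:** The cameras differed by 1 to 2 mm in places, within their calibration. The wrist rough-pixel estimate put the dish about 5 mm off in x; I did not use it because the other estimates agreed. The exact cap angle at the stop is unknown, because the jar's play and some slip in the jaws may be part of the tool turn.

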